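# Sort the loose hardware into the sample trays

### The arm

A 6-joint arm with a two-finger parallel gripper is mounted at the origin on the work surface. World frame = base frame: x ahead of the robot, y to its left, z up, the work surface at z = 0. Lengths are in m, angles in rad, forces in N, time in s.
With the tool pointing down it reaches from about 0.4 to 0.825 m from the base axis. Payload 7 kg.
Tool frame: the origin (TCP) lies between the finger pads; the fingertips stand 22 mm ahead of it and the grasp point (between the pads) lies 3 mm ahead of it; y points along the fingers, x is the direction in which the jaws open and shut, and the axes are right-handed (so a half turn about y gives the same grasp; the last joint's range is limited). The gripper opens to 88 mm and grips with 3 to 60 N. Pads are 19 mm wide; open, the fingers measure 130 mm over their backs; the gripper's body (78 mm by 193 mm) begins 47 mm behind the grasp point.
Start: joints at [1.432, 0.359, 0.012, 0, -1.224, -0.288], TCP at [0.279, 0.614, 0.216] pointing down, gripper open.
Joint ranges: [-3.07, 3.07], [-1.43, 2.12], [-1.02, 1.25], [-3.03, 1.67], [-3.05, -0], [-3.03, 3.03]. Speed limits (rad/s): [2.39, 2.39, 3.01, 3.14, 3.14, 3.14].

### API

Orientations are given as a 3x3 rotation matrix whose columns are the frame's x, y, z axes.
In Python, from rig import get_state, get_image, hand_in gives the robot as it stands.
- The arm moves only by the shell command python3 -m inch 'ROWS' [FORCE]. ROWS is JSON, a list that holds one entry, the list of rows, each a list of 7 numbers: the shift along the tool's x, y, z in m, then the turn, a rotation vector about the tool's x, y, z in rad, then the gripper's target within -1 to 1 (shut at 1, half-way at 0, fully open at -1). A call has 1 to 5 rows; each row is the pose to reach, as a shift and turn from the pose measured when the call began, along the tool's axes at that moment; what a row does not reach only later rows make up. A row lasts 1/12 s, in which the tool goes at most 41.7 mm and 7.16 degrees, less where a joint would pass 70% of its speed; a pose out of reach is approached as far as the arm can. A call with a gripper value outside its range is refused whole. The fingers move at their own pace and stop on an object; FORCE is the grip in N (left out, the last holds). Time passes only in rows, so rows that repeat a pose let the fingers close. It gives the time, the measured TCP pose, the force and the opening at its end, in the units of the state.
- get_state(): the state, without advancing time (a new reading comes with each control period).
- get_image(name): name is "scene" or "top"; returns a dict with "image" (420x560x3 uint8, red, green, blue), "fovy" (degrees; the focal length in pixels is half the picture's height over the tangent of half this angle, whatever the lens; pixels are square), "cx", "cy" (the principal point, pixels), "origin" and "rotation" of the camera in the world. Camera axes: x right, y up, looking along -z (the intrinsics and any distortion apply to the point x, -y, -z); pixel columns grow to the right and rows downward; lengths in m; the calibration is good to about 2 mm. A picture is of the moment at which its call begins. There is no depth.
- hand_in(): hands the job in, once; it reports no verdict.
The state is a dict: "time": time; "joint_positions": joint angles; "joint_velocities": joint speeds; "effort": joint torques, N m; "tool_pos": TCP position; "tool_rot": TCP orientation; "force": force on the tool from outside, world axes, zero at the start; "ft_torque": the same for the moment, N m; "finger_gap": finger opening in m.
Only numpy, scipy, OpenCV 4.12 (cv2) and the standard library are available. Lean on these libraries where they do the work, as an engineer would, in place of code of your own. Each camera call takes 0.05 s, during which the arm holds its last target. There are 200 camera calls.

### The job

Sort the loose hardware on the bench into the three plywood trays: both angle brackets, both bolts and the wooden knob each go into the tray that has a sample of the same kind fixed on its ledge. Stand every piece inside its tray, flat on the tray's floor and upright just as it stands now (bracket on its foot, bolt on its head, knob on its foot). Leave the tape measure and the sanding block where they lie.

Things in the scene. Friction and masses are not known exactly. Their poses are not given: they have to be found in the camera images.
- bracket_a: A small steel angle bracket, 30 wide, standing on its foot. Foot: 50 (x) by 30 (y) by 5 thick; the upright plate, 5 thick and 30 wide, rises at the foot's -x end (x from -25 to -20) to 45 above the table. Origin: centre of the foot's underside; x along the foot away from the plate, y along the 30 width, z up. About 0.12 kg. It can be pinched across its width at the upright plate. The two brackets are alike. (Sizes in mm.)
- bracket_b: A small steel angle bracket, 30 wide, standing on its foot. Foot: 50 (x) by 30 (y) by 5 thick; the upright plate, 5 thick and 30 wide, rises at the foot's -x end (x from -25 to -20) to 45 above the table. Origin: centre of the foot's underside; x along the foot away from the plate, y along the 30 width, z up. About 0.12 kg. It can be pinched across its width at the upright plate. The two brackets are alike. (Sizes in mm.)
- bolt_a: A steel hexagon-head bolt standing on its head, threaded end up: head 29 across corners and 11 high, shank 16 in diameter, 57 high in all. Origin: centre of the underside of the head; z up along the shank. About 0.1 kg. The two bolts are alike. (Sizes in mm.)
- bolt_b: A steel hexagon-head bolt standing on its head, threaded end up: head 29 across corners and 11 high, shank 16 in diameter, 57 high in all. Origin: centre of the underside of the head; z up along the shank. About 0.1 kg. The two bolts are alike. (Sizes in mm.)
- knob: A turned pale wooden drawer knob standing on its foot: a round mushroom head 40 in diameter, widest 24 above the table, on a foot 30 in diameter, 34 high in all. Origin: centre of the foot's underside; z up. About 0.035 kg. (Sizes in mm.)
- tray_bracket: An open plywood tray that stands fast on the bench, 144 (x) by 158 (y) by 26 high outside, walls 4 and floor 4 thick, so 136 by 150 inside. Its origin is at table height under the centre of the open tray, so the inner floor is 4 above it; z up. On its +x side (away from the robot within 7 degrees) a ledge 50 deep and 4 high carries a sample, fixed to it: an angle bracket lying on its side, 34 high in all. Two brackets fit in it side by side along its y. (Sizes in mm.)
- tray_bolt: An open plywood tray that stands fast on the bench, 144 (x) by 158 (y) by 26 high outside, walls 4 and floor 4 thick, so 136 by 150 inside. Its origin is at table height under the centre of the open tray, so the inner floor is 4 above it; z up. On its +x side (away from the robot within 7 degrees) a ledge 50 deep and 4 high carries a sample, fixed to it: a bolt lying along y, 33 high in all. Two bolts fit in it side by side along its y. (Sizes in mm.)
- tray_knob: An open plywood tray that stands fast on the bench, 144 (x) by 158 (y) by 26 high outside, walls 4 and floor 4 thick, so 136 by 150 inside. Its origin is at table height under the centre of the open tray, so the inner floor is 4 above it; z up. On its +x side (away from the robot within 7 degrees) a ledge 50 deep and 4 high carries a sample, fixed to it: a wooden knob standing upright, 38 high in all. (Sizes in mm.)
- tape: A black tape measure, 60 by 54 by 32 high, lying loose among the hardware; not to be moved. Origin: centre of its underside. (Sizes in mm.)
- sander: A cork sanding block with a rubber sole, 68 by 42 by 31 high, lying loose among the hardware; not to be moved. Origin: centre of its underside. (Sizes in mm.)

How it is judged:
At the end, for the whole second after the job is handed in: Both brackets, both bolts and the knob stand within the inside walls of the tray of their own kind, their underside within 8 mm of the tray floor, upright to 0.15 rad, released and at rest (x of bracket_a in the frame of tray_bracket between -0.068 and 0.068 m and y of bracket_a in the frame of tray_bracket between -0.075 and 0.075 m and z of bracket_a in the frame of tray_bracket between 0 and 0.012 m and angle between each of bracket_a, bracket_b, bolt_a, bolt_b, knob's own z axis and vertical below 0.15 rad and linear speed of each of bracket_a, bracket_b, bolt_a, bolt_b, knob below 0.02 m/s and angular speed of each of bracket_a, bracket_b, bolt_a, bolt_b, knob below 0.2 rad/s and x of bracket_b in the frame of tray_bracket between -0.068 and 0.068 m and y of bracket_b in the frame of tray_bracket between -0.075 and 0.075 m and z of bracket_b in the frame of tray_bracket between 0 and 0.012 m and x of bolt_a in the frame of tray_bolt between -0.068 and 0.068 m and y of bolt_a in the frame of tray_bolt between -0.075 and 0.075 m and z of bolt_a in the frame of tray_bolt between 0 and 0.012 m and x of bolt_b in the frame of tray_bolt between -0.068 and 0.068 m and y of bolt_b in the frame of tray_bolt between -0.075 and 0.075 m and z of bolt_b in the frame of tray_bolt between 0 and 0.012 m and x of knob in the frame of tray_knob between -0.068 and 0.068 m and y of knob in the frame of tray_knob between -0.075 and 0.075 m and z of knob in the frame of tray_knob between 0 and 0.012 m); the robot touches nothing.
It fails at once if the tape measure is shifted by more than 25 mm (distance of tape from where it was at the start of the episode above 0.025 m).
It fails at once if the sanding block is shifted by more than 25 mm (distance of sander from where it was at the start of the episode above 0.025 m).
It also fails if it takes over 131 s, if anything falls off the work surface, if the arm or the gripper's body presses on something with over 40 N, if the wrist force passes 120 N, or if a joint passes its speed limit or range.

## Working session

There is one attempt and no reset: what is moved stays moved. The work goes in short steps, Python scripts to look and compute and a shell command to move; the robot and the scene stay as the last step left them, time stands still between calls to the robot, and variables do not carry over. Pictures are saved under pics/ and viewed, about 12 in all and at most 16, crops included, and the job is handed in when it is done.

```bash
mkdir -p pics; ls; python3 - <<'E'
from rig import *
import cv2,numpy as np
np.set_printoptions(precision=4,suppress=True)
s=get_state();print(s['time'],s['tool_pos'],s['tool_rot'],s['finger_gap'])
for n in ["scene","top"]:
    d=get_image(n);print(n,{k:v for k,v in d.items() if k!='image'})
    cv2.imwrite(f'pics/{n}0.png',d['image'][:,:,::-1])
E
```

```text
pics
0.0 [0.2792 0.614  0.2149] [[-0.414  -0.0006  0.9103]
 [-0.9103 -0.0016 -0.414 ]
 [ 0.0017 -1.      0.0001]] 0.08782071850287602
scene {'fovy': 54.52290042510215, 'cx': 283.59043925903694, 'cy': 207.52576196576769, 'origin': array([ 1.0166, -0.31  ,  0.7824]), 'rotation': array([[ 0.6114, -0.6264,  0.4835],
       [ 0.7913,  0.483 , -0.375 ],
       [ 0.0013,  0.6119,  0.791 ]])}
top {'fovy': 47.379815013480794, 'cx': 278.00244508529556, 'cy': 212.3306787691842, 'origin': array([0.42  , 0.043 , 1.0377]), 'rotation': array([[ 0.0102,  0.9911, -0.1325],
       [-0.9998,  0.0127,  0.0179],
       [ 0.0194,  0.1323,  0.991 ]])}
```

View images.

View pics/scene0.png

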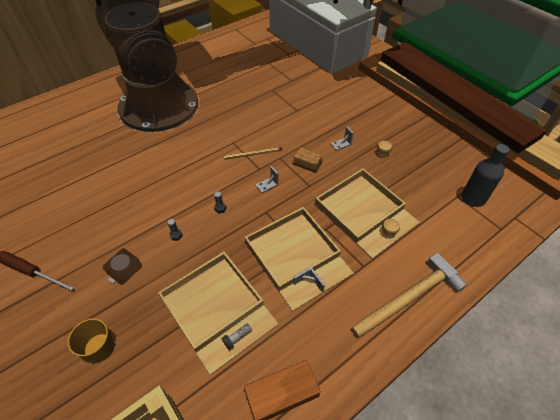

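View pics/top0.png

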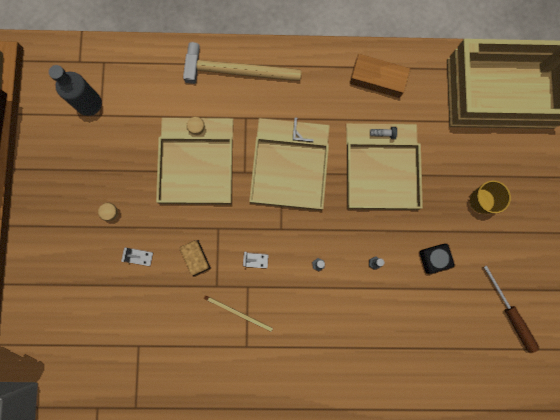

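```bash
cat > h.py <<'E'
from rig import *
import cv2,numpy as np
np.set_printoptions(precision=4,suppress=True)
def ray(d,u,v):
    f=210/np.tan(np.radians(d['fovy']/2))
    r=d['rotation']@np.array([(u-d['cx'])/f,-(v-d['cy'])/f,-1]);return d['origin'],r/np.linalg.norm(r)
def onz(d,u,v,z):
    o,r=ray(d,u,v);return o+r*(z-o[2])/r[2]
def proj(d,p):
    f=210/np.tan(np.radians(d['fovy']/2));c=d['rotation'].T@(np.array(p)-d['origin'])
    return d['cx']+f*c[0]/-c[2],d['cy']-f*c[1]/-c[2]
def crop(n,box,k,name):
    d=get_image(n);x0,y0,x1,y1=box
    cv2.imwrite(name,cv2.resize(d['image'][y0:y1,x0:x1,::-1],None,fx=k,fy=k,interpolation=cv2.INTER_CUBIC));return d
E
python3 - <<'E'
from h import *
t=crop('top',(90,110,450,280),2.2,'pics/t1.png')
s=crop('scene',(150,120,420,260),2.9,'pics/s1.png')
for n,u,v,z in [('knobtray',195,170,.026),('brtray',290,175,.026),('bolttray',384,178,.026),('knob',108,212,.03),('br1',137,257,.005),('br2',256,261,.005),('bolt1',320,264,.057),('bolt2',379,262,.057),('sander',195,258,.03),('tape',437,259,.03)]:
    p=onz(t,u,v,z);print(n,p,'scene px',np.round(proj(s,p)))
# check tray corners
for c in [(158,140),(231,139),(233,205),(157,203)]: print(onz(t,*c,.026))
E
```

```text
knobtray [0.6449 0.2043 0.026 ] scene px [359. 200.]
brtray [ 0.6369 -0.0003  0.026 ] scene px [289. 242.]
bolttray [ 0.6332 -0.2038  0.026 ] scene px [209. 292.]
knob [0.5509 0.3836 0.03  ] scene px [383. 145.]
br1 [0.4579 0.325  0.005 ] scene px [342. 142.]
br2 [0.4522 0.0706 0.005 ] scene px [266. 183.]
bolt1 [ 0.4459 -0.0615  0.057 ] scene px [217. 193.]
bolt2 [ 0.4512 -0.1825  0.057 ] scene px [172. 220.]
sander [0.4562 0.1974 0.03  ] scene px [306. 155.]
tape [ 0.4597 -0.3118  0.03  ] scene px [122. 261.]
[0.7101 0.2864 0.026 ]
[0.7148 0.1286 0.026 ]
[0.5699 0.121  0.026 ]
[0.5721 0.2825 0.026 ]
```

View pics/t1.png

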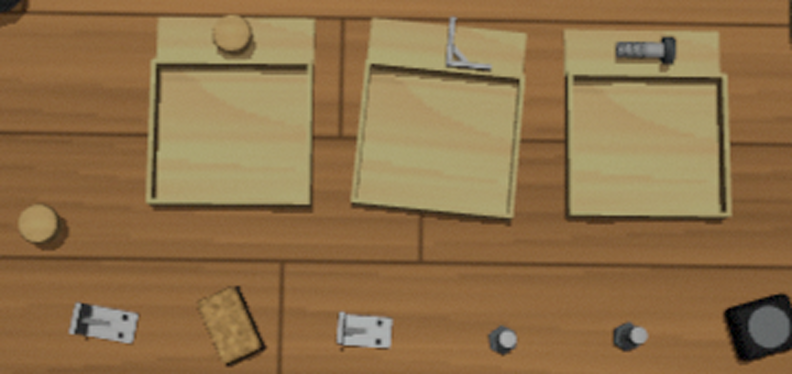

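View pics/s1.png

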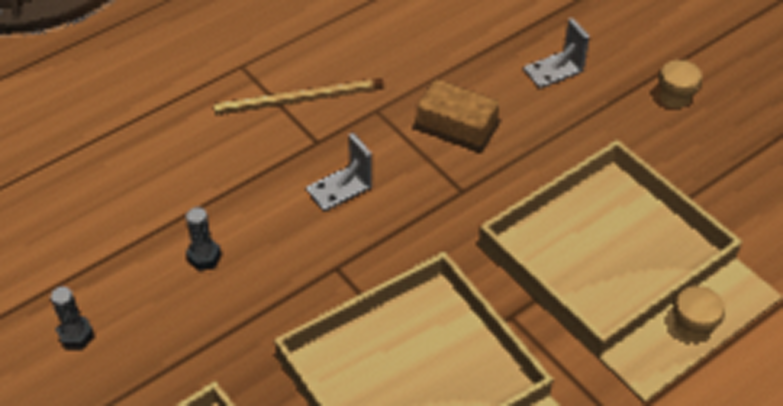

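```bash
python3 - <<'E'
from h import *
t=get_image('top');s=get_image('scene')
T=lambda X,Y,z:onz(t,90+X/2.2,110+Y/2.2,z)
S=lambda X,Y,z:onz(s,150+X/2.9,120+Y/2.9,z)
for n,c in dict(knob=[(152,61),(313,64),(311,206),(148,206)],br=[(368,65),(525,78),(511,218),(352,205)],bolt=[(568,76),(726,76),(730,217),(568,218)]).items():
    P=np.array([T(*q,.026) for q in c]);e=P[1]-P[0]+P[2]-P[3]
    print(n,P.mean(0),'yaw deg',np.degrees(np.arctan2(e[0],-e[1])), [np.linalg.norm(P[i]-P[i-1]) for i in range(4)])
print('bolts',T(507,339,.057),S(196,214,.057),T(639,335,.057),S(62,295,.057))
print('knob',T(39,223,.03),S(681,75,.034))
print('br1 plate',T(76,304,.045),T(70,336,.045),'foot',T(139,314,.005),T(135,342,.005))
print('  scene plate top',S(572,20,.045),S(587,43,.045))
print('br2 plate',T(340,313,.045),T(338,347,.045),'foot',T(392,315,.005),T(390,348,.005))
print('  scene plate top',S(353,136,.045),S(370,160,.045))
E
```

```text
knob [0.6433 0.2041 0.026 ] yaw deg 0.27787345655747675 [np.float64(0.14448392887702283), np.float64(0.15841056474067508), np.float64(0.14187135113676044), np.float64(0.15737256630280455)]
br [0.639  0.0006 0.026 ] yaw deg -3.9734835004937357 [np.float64(0.1408334284840998), np.float64(0.15590554795249129), np.float64(0.14087757478716412), np.float64(0.15502095499412263)]
bolt [ 0.6367 -0.2051  0.026 ] yaw deg 0.9951774021985694 [np.float64(0.14215478332627726), np.float64(0.1575647924828189), np.float64(0.14157645195172675), np.float64(0.15867197319293322)]
bolts [ 0.4457 -0.0624  0.057 ] [ 0.4483 -0.0623  0.057 ] [ 0.4507 -0.1855  0.057 ] [ 0.4542 -0.1848  0.057 ]
knob [0.5523 0.3843 0.03  ] [0.5594 0.3811 0.034 ]
br1 plate [0.4743 0.3404 0.045 ] [0.4444 0.3444 0.045 ] foot [0.4674 0.2909 0.005 ] [0.4403 0.2936 0.005 ]
  scene plate top [0.4529 0.3442 0.045 ] [0.4843 0.3335 0.045 ]
br2 plate [0.4686 0.0934 0.045 ] [0.4369 0.0947 0.045 ] foot [0.4692 0.0446 0.005 ] [0.4371 0.0462 0.005 ]
  scene plate top [0.4471 0.0941 0.045 ] [0.478  0.0889 0.045 ]
```

```bash
cat > go.py <<'E'
import sys
from h import *
def go(x,y,z,deg=None):
    s=get_state();R=s['tool_rot'];d=R.T@(np.array([x,y,z])-s['tool_pos'])
    if deg is None: deg=np.degrees(np.arctan2(R[1,0],R[0,0]))%360
    a=np.radians(deg);X=np.array([np.cos(a),np.sin(a),0]);Y=np.array([0,0,-1.])
    r=cv2.Rodrigues(R.T@np.c_[X,Y,np.cross(X,Y)])[0].ravel()
    print('t%.2f'%s['time'],'pos',s['tool_pos'],'yaw %.1f'%(np.degrees(np.arctan2(R[1,0],R[0,0]))%360),'gap %.3f'%s['finger_gap'],'| shift',d,'turn',r)
go(*map(float,sys.argv[1:]))
E
R='[0.174,0,0.279,0,1.22,0,-0.4]'; python3 -m inch '[[[0.174,0,0.279,0,1.22,0,-0.4],[0.174,0,0.279,0,1.22,0,-0.4],[0.174,0,0.279,0,1.22,0,-0.4],[0.174,0,0.279,0,1.22,0,-0.4],[0.174,0,0.279,0,1.22,0,-0.4]]]' 30; python3 go.py .461 .340 .12 175
```

```text
time: 0.72
tool_pos: [0.3952, 0.4392, 0.2158]
tool_rot: [[-0.871, 0.0, 0.491], [-0.491, -0.0, -0.871], [-0.0, -1.0, 0.0]]
force: [0.7, 0.5, 0.1]
finger_gap: 0.063
t0.72 pos [0.3952 0.4392 0.2158] yaw 209.4 gap 0.063 | shift [-0.0086  0.0958  0.1187] turn [-0.0001  0.6007 -0.0001]
```

```bash
python3 -m inch '[[[-0.009,0.05,0.119,0,0.6,0,-0.4],[-0.009,0.05,0.119,0,0.6,0,-0.4],[-0.009,0.08,0.119,0,0.6,0,-0.4],[-0.009,0.08,0.119,0,0.6,0,-0.4],[-0.009,0.08,0.119,0,0.6,0,-0.4]]]' >/dev/null; python3 go.py .461 .340 .033 175; python3 -c "
from h import *
crop('top',(90,200,250,320),4,'pics/a1.png')
crop('scene',(280,80,420,200),4,'pics/a2.png')
a=cv2.imread('pics/a1.png');b=cv2.imread('pics/a2.png');b=cv2.resize(b,(400,343));a=cv2.resize(a,(400,300))
a=cv2.copyMakeBorder(a,0,43,0,0,0);cv2.imwrite('pics/a3.png',np.hstack([a,b]))"
```

```text
t1.13 pos [0.4609 0.3351 0.1318] yaw 174.4 gap 0.061 | shift [-0.      0.0987 -0.0054] turn [-0.0054 -0.0097  0.0041]
```

View pics/a3.png

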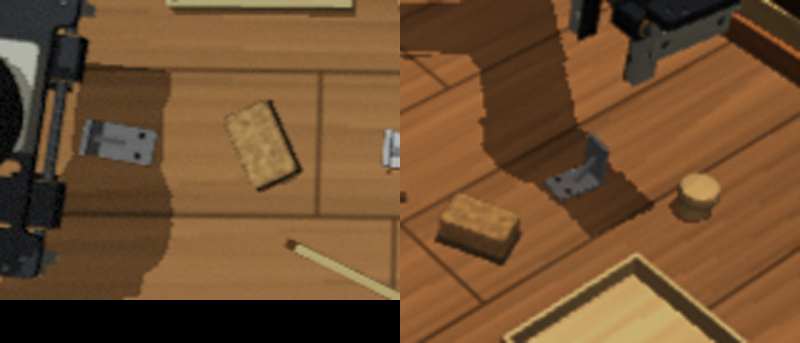

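```bash
python3 -m inch '[[[0,0.03,-0.005,0,-0.01,0,-0.4],[0,0.06,-0.005,0,-0.01,0,-0.4],[0,0.085,-0.005,0,-0.01,0,-0.4],[0,0.098,-0.005,0,-0.01,0,-0.4],[0,0.098,-0.005,0,-0.01,0,-0.4]]]' >/dev/null; python3 go.py .461 .340 .033 175;  python3 -m inch '[[[0,0,0,0,0,0,1],[0,0,0,0,0,0,1],[0,0,0,0,0,0,1],[0,0,0,0,0,0,1],[0,0,0,0,0,0,1]]]' 40;python3 go.py .461 .340 .12 175; python3 -c "
from h import *
crop('scene',(280,80,420,200),4,'pics/a4.png')"
```

```text
t1.65 pos [0.4608 0.3428 0.0346] yaw 175.7 gap 0.061 | shift [-0.0004  0.0016  0.0028] turn [-0.0051  0.0115  0.003 ]
time: 2.07
tool_pos: [0.4612, 0.3435, 0.0357]
tool_rot: [[-0.997, -0.002, -0.075], [0.075, -0.003, -0.997], [0.002, -1.0, 0.003]]
force: [-0.8, -0.3, -0.3]
finger_gap: 0.0336
t2.07 pos [0.4612 0.3435 0.0357] yaw 175.7 gap 0.034 | shift [ 0.0001 -0.0843  0.0038] turn [-0.0033  0.012   0.002 ]
```

View pics/a4.png

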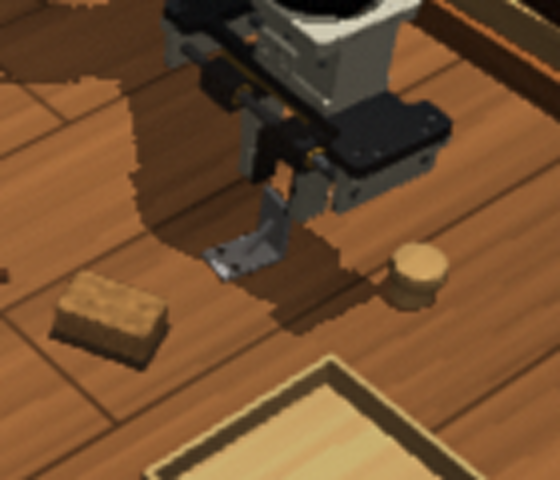

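```bash
python3 -m inch '[[[0,0,0,0,0,0,1],[0,0,0,0,0,0,1],[0,0,0,0,0,0,1],[0,0,0,0,0,0,1]]]' 40|tail -2; python3 -m inch '[[[0,-0.03,0,0,0,0,1],[0,-0.06,0,0,0,0,1],[0,-0.09,0,0,0,0,1],[0,-0.09,0,0,0,0,1]]]'; python3 go.py .634 -.010 .13 176; python3 -c "
from h import *
crop('scene',(280,80,420,200),4,'pics/a5.png')"
```

```text
force: [0.6, 0.1, -0.1]
finger_gap: 0.0037
time: 2.78
tool_pos: [0.4639, 0.3461, 0.1317]
tool_rot: [[-0.997, 0.004, -0.074], [0.074, 0.003, -0.997], [-0.004, -1.0, -0.003]]
force: [0.8, 0.7, 0.5]
finger_gap: 0.0006
t2.78 pos [0.4639 0.3461 0.1317] yaw 175.7 gap 0.001 | shift [-0.196   0.0013  0.3425] turn [ 0.0032 -0.0044 -0.0038]
```

View pics/a5.png

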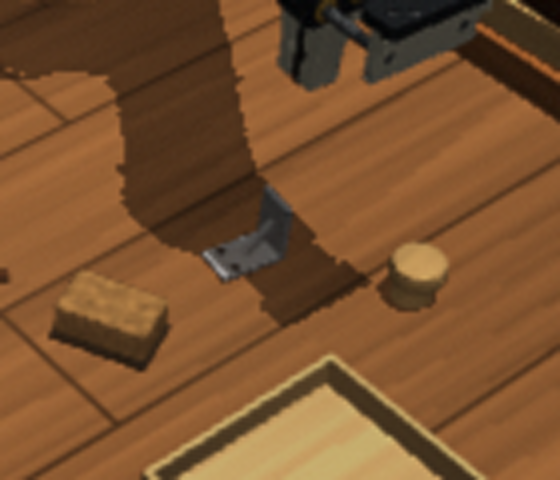

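```bash
python3 - <<'E'
from h import *
s=get_image('scene');t=get_image('top')
for p in [(.461+.017,.3435,.0137),(.461-.017,.3435,.0137),(.461+.017+.021,.3435,.0137),(.461,.340,.045),(.464,.346,.110),(.461,.34,0)]:
    a=np.array(proj(s,p));print(p,a,'crop',(a-[280,80])*4,'top',proj(t,p))
st=get_state();print(st['joint_positions'],st['tool_pos'])
E
```

```text
(0.47800000000000004, 0.3435, 0.0137) [351.9513 140.6818] crop [287.8053 242.7272] top (np.float64(127.58657281866422), np.float64(247.26303979738427))
(0.444, 0.3435, 0.0137) [343.4587 133.9728] crop [253.8348 215.8911] top (np.float64(126.75370295144694), np.float64(263.3456400411693))
(0.49900000000000005, 0.3435, 0.0137) [357.3232 144.9255] crop [309.2928 259.7019] top (np.float64(128.09731581424595), np.float64(237.40066423480258))
(0.461, 0.34, 0.045) [348.1841 129.1367] crop [272.7365 196.5469] top (np.float64(124.42294852551353), np.float64(254.64477179716462))
(0.464, 0.346, 0.11) [353.9136 109.4324] crop [295.6543 117.7296] top (np.float64(111.26638233240851), np.float64(251.5324751616472))
(0.461, 0.34, 0) [346.13   141.5229] crop [264.5198 246.0916] top (np.float64(130.67593210133), np.float64(255.58106125161353))
[ 0.9799  0.2732 -0.3317 -0.0006 -0.9695 -1.0553] [0.4612 0.3435 0.1256]
```

```bash
python3 - <<'E'
from h import *
s=crop('scene',(300,40,420,160),3.3,'pics/b1.png');t=crop('top',(60,190,180,310),3.3,'pics/b2.png')
a=cv2.imread('pics/b1.png');b=cv2.imread('pics/b2.png')
st=get_state();R=st['tool_rot'];p=st['tool_pos'];print(p,st['finger_gap'])
for q,c in [(p+.022*R[:,1],(0,0,255)),(p,(0,255,0)),(p-.044*R[:,1],(255,0,0))]:
    u=(np.array(proj(s,q))-[300,40])*3.3;cv2.circle(a,tuple(int(i) for i in u),3,c,-1)
    u=(np.array(proj(t,q))-[60,190])*3.3;cv2.circle(b,tuple(int(i) for i in u),3,c,-1)
cv2.imwrite('pics/b3.png',np.hstack([a,b]))
E
```

```text
[0.4608 0.3429 0.1244] 0.0002186717832556994
```

View pics/b3.png

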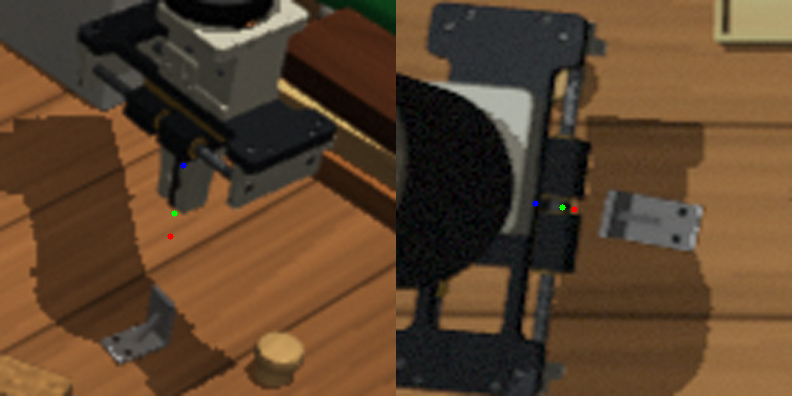

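```bash
cat >> h.py <<'E'
def tri(s,us,t,ut):
    (a,u),(b,v)=ray(s,*us),ray(t,*ut)
    k=np.linalg.lstsq(np.c_[u,-v],b-a,rcond=None)[0];p,q=a+k[0]*u,b+k[1]*v
    return (p+q)/2,np.linalg.norm(p-q)
E
python3 - <<'E'
from h import *
s=get_image('scene');t=get_image('top')
S=lambda x,y:(300+x/3.3,40+y/3.3);T=lambda x,y:(60+(x-396)/3.3,190+y/3.3)
U=lambda p:(60+p[0]/3.3-0,190+p[1]/3.3)
st=get_state();print(st['tool_pos'],st['tool_rot'].tolist())
for n,a,b in [('-x-y',(78,36),(545,388)),('+x-y',(228,160),(587,15)),('carrier front end',(200,150),(590,142)),('carrier back',(127,95),(548,270))]:
    print(n,tri(s,S(*a),t,T(*b)))
for z in (.15,.18,.2,.25): print(z,onz(t,*T(562,203),z),onz(t,*T(587,15),z),onz(t,*T(545,388),z))
st=cv2.resize(np.hstack([s['image'][0:150,270:450],t['image'][180:330,20:200]])[:,:,::-1],None,fx=2.2,fy=4,interpolation=cv2.INTER_CUBIC)
E
```

```text
[0.4609 0.343  0.1243] [[-0.99714018918006, -0.003803810706950247, -0.07547830248528233], [0.07549734457214399, -0.0051391660296934115, -0.9971327594333035], [0.003405008738471883, -0.9999795597894114, 0.005411646594705942]]
-x-y (array([0.3681, 0.3102, 0.2404]), np.float64(0.004600048546279874))
+x-y (array([0.5487, 0.2906, 0.2488]), np.float64(0.01039925021960103))
carrier front end (array([0.4954, 0.3069, 0.2152]), np.float64(0.014866133424126961))
carrier back (array([0.4237, 0.3155, 0.2199]), np.float64(0.0031926375663763134))
0.15 [0.4621 0.3347 0.15  ] [0.5685 0.3266 0.15  ] [0.3608 0.3383 0.15  ]
0.18 [0.4607 0.3248 0.18  ] [0.5634 0.317  0.18  ] [0.3628 0.3283 0.18  ]
0.2 [0.4597 0.3183 0.2   ] [0.5601 0.3106 0.2   ] [0.3641 0.3216 0.2   ]
0.25 [0.4574 0.3018 0.25  ] [0.5517 0.2947 0.25  ] [0.3674 0.305  0.25  ]
```

```bash
python3 - <<'E'
from h import *
s=get_image('scene')
for z in (.08,.10,.11,.12,.13,.14): print(z,[np.round((np.array(proj(s,(x,y,z)))-[300,40])*3.3) for x,y in [(.461,.3335),(.482,.3335),(.482,.3525),(.440,.3335)]])
im=s['image'][70:115,330:375,::-1]
a=cv2.resize(im,(540,540),interpolation=cv2.INTER_NEAREST)
cv2.imwrite('pics/c1.png',a)
E
```

```text
0.08 [array([159., 264.]), array([177., 278.]), array([194., 268.]), array([141., 250.])]
0.1 [array([162., 244.]), array([181., 258.]), array([198., 248.]), array([143., 230.])]
0.11 [array([163., 233.]), array([182., 247.]), array([200., 238.]), array([145., 220.])]
0.12 [array([165., 223.]), array([184., 237.]), array([202., 227.]), array([147., 209.])]
0.13 [array([167., 213.]), array([186., 227.]), array([204., 217.]), array([148., 199.])]
0.14 [array([169., 202.]), array([188., 216.]), array([206., 206.]), array([150., 188.])]
```

View pics/c1.png

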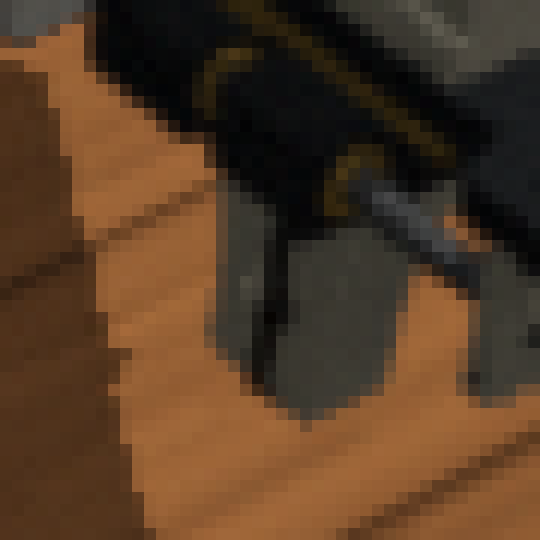

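```bash
python3 -m inch '[[[0,0.0,0.003,0,0,0,-0.4],[0,0,0.003,0,0,0,-0.4],[0,0.03,0.003,0,0,0,-0.4],[0,0.05,0.003,0,0,0,-0.4],[0,0.07,0.003,0,0,0,-0.4]]]' 40 >/dev/null; python3 -m inch '[[[0,0.01,0,0,0,0,-0.4],[0,0.02,0,0,0,0,-0.4],[0,0.03,0,0,0,0,-0.4],[0,0.03,0,0,0,0,-0.4],[0,0.03,0,0,0,0,-0.4]]]'; python3 -m inch '[[[0,0.01,0,0,0,0,-0.4],[0,0.01,0,0,0,0,-0.4],[0,0.01,0,0,0,0,-0.4]]]'; python3 go.py .461 .340 .0 175; python3 - <<'E'
from h import *
s=crop('scene',(320,90,380,150),8,'pics/d1.png')
E
```

```text
time: 4.02
tool_pos: [0.4603, 0.3393, 0.0234]
tool_rot: [[-0.997, -0.004, -0.075], [0.076, -0.005, -0.997], [0.003, -1.0, 0.006]]
force: [1.3, -0.2, 0.9]
finger_gap: 0.0593
time: 4.27
tool_pos: [0.4602, 0.3392, 0.0134]
tool_rot: [[-0.997, -0.004, -0.076], [0.076, -0.006, -0.997], [0.004, -1.0, 0.006]]
force: [0.3, 0.3, 0.8]
finger_gap: 0.0617
t4.27 pos [0.4602 0.3392 0.0134] yaw 175.7 gap 0.062 | shift [-0.0008  0.0134 -0.0009] turn [-0.0059  0.0116  0.0036]
```

View pics/d1.png

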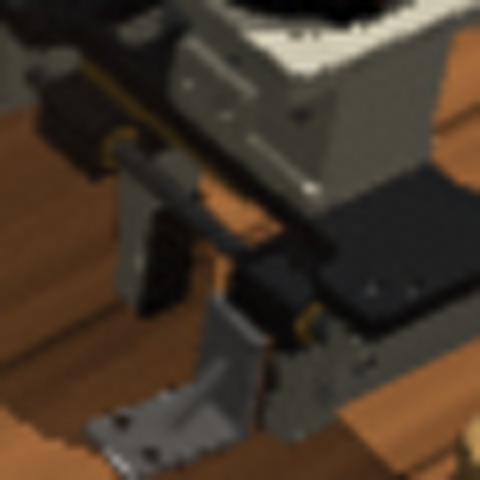

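```bash
python3 -c "
from h import *
s=get_image('scene')
for z in (0,.01,.02,.03): print(z,np.array(proj(s,(.508,.330,z))))
"; python3 -m inch '[[[0,0.008,0,0,0,0,-0.4],[0,0.008,0,0,0,0,-0.4],[0,0.008,0,0,0,0,0],[0,0.008,0,0,0,0,1],[0,0.008,0,0,0,0,1]]]' 40 |tail -2;  python3 -m inch '[[[0,0,0,0,0,0,1],[0,0,0,0,0,0,1],[0,0,0,0,0,0,1],[0,0,0,0,0,0,1],[0,0,0,0,0,0,1]]]' 40; python3 go.py .461 .340 .0 175
```

```text
0 [355.3106 152.5833]
0.01 [355.8328 149.9137]
0.02 [356.3626 147.2052]
0.03 [356.9001 144.4571]
force: [0.3, 0.1, -0.0]
finger_gap: 0.0467
time: 5.2
tool_pos: [0.4606, 0.3396, 0.006]
tool_rot: [[-0.997, -0.003, -0.075], [0.075, -0.005, -0.997], [0.003, -1.0, 0.005]]
force: [0.4, 0.1, 1.3]
finger_gap: 0.029
t5.20 pos [0.4606 0.3396 0.006 ] yaw 175.7 gap 0.029 | shift [-0.0004  0.006  -0.0004] turn [-0.005   0.0119  0.0028]
```

```bash
python3 -m inch '[[[0,-0.02,0,0,0,0,1],[0,-0.06,0,0,0,0,1],[0,-0.1,0,0,0,0,1],[0,-0.1,0,0,0,0,1],[0,-0.1,0,0,0,0,1]]]' 40 |tail -2; python3 go.py .638 -.0114 .10 176
```

```text
force: [-0.5, 0.2, -1.6]
finger_gap: 0.0294
t5.62 pos [0.4618 0.3414 0.1087] yaw 175.7 gap 0.029 | shift [-0.2022  0.0088  0.3386] turn [-0.0004 -0.0054  0.0001]
```

```bash
python3 -m inch '[[[-0.02,0,0.03,0,0,0,1],[-0.04,0,0.066,0,0,0,1],[-0.06,0,0.1,0,0,0,1],[-0.08,0,0.134,0,0,0,1],[-0.1,0,0.168,0,0,0,1]]]' |tail -1; python3 -m inch '[[[-0.02,0,0.03,0,0,0,1],[-0.04,0,0.066,0,0,0,1],[-0.06,0,0.1,0,0,0,1],[-0.08,0,0.134,0,0,0,1],[-0.1,0,0.16,0,0,0,1]]]' |tail -1;python3 -m inch '[[[0,0,0,0,0,0,1],[0,0,0,0,0,0,1]]]' |tail -1; python3 go.py .638 -.0114 .045 176
```

```text
finger_gap: 0.0295
finger_gap: 0.0293
finger_gap: 0.0292
t6.62 pos [ 0.6345 -0.0079  0.1035] yaw 175.4 gap 0.029 | shift [-0.0043  0.0585  0.003 ] turn [-0.0031 -0.01    0.0087]
```

```bash
python3 -m inch '[[[-0.004,0.02,0.003,0,0,0,1],[-0.004,0.05,0.003,0,0,0,1],[-0.004,0.058,0.003,0,0,0,1],[-0.004,0.058,0.003,0,0,0,1],[-0.004,0.058,0.003,0,0,0,1]]]' |tail -2; python3 go.py .638 -.0114 .011 176; python3 -c "
from h import *
s=crop('scene',(230,150,350,270),5,'pics/e1.png')"
```

```text
force: [1.3, -0.0, -0.3]
finger_gap: 0.0292
t7.03 pos [ 0.6372 -0.0107  0.0453] yaw 175.5 gap 0.029 | shift [-0.0012  0.0343  0.0005] turn [-0.0039 -0.0088  0.0102]
```

View pics/e1.png

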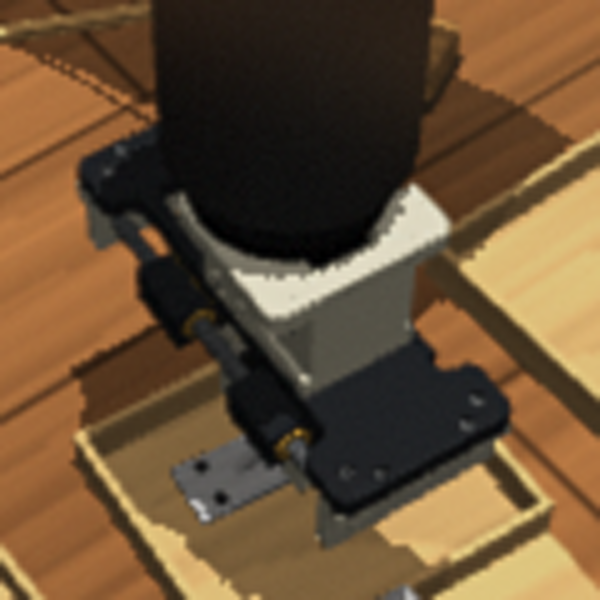

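```bash
python3 -c "
from h import *
s=get_image('scene')
for z in (.01,.03,.04,.05,.06): print(z,np.array(proj(s,(.619,-.057,z))),np.array(proj(s,(.649,-.059,z))))
print(get_state()['tool_pos'])
"; python3 -m inch '[[[-0.001,0.01,0,0,0,0,1],[-0.001,0.02,0,0,0,0,1],[-0.001,0.026,0,0,0,0,1],[-0.001,0.026,0,0,0,0,1]]]' ; python3 -m inch '[[[0,0.003,0,0,0,0,1],[0,0.003,0,0,0,0,1]]]' | egrep 'pos|force';python3 -m inch '[[[0,0.002,0,0,0,0,1],[0,0.002,0,0,0,0,1]]]' | egrep 'pos|force'
```

```text
0.01 [263.6507 253.5323] [271.0433 263.4484]
0.03 [263.3056 248.7042] [270.827  258.7163]
0.04 [263.1284 246.2247] [270.7159 256.2849]
0.05 [262.9479 243.6999] [270.6027 253.8083]
0.06 [262.7641 241.1285] [270.4873 251.2853]
[ 0.6386 -0.0106  0.047 ]
time: 7.47
tool_pos: [0.6381, -0.0109, 0.0191]
tool_rot: [[-0.997, -0.01, -0.079], [0.079, -0.003, -0.997], [0.01, -1.0, 0.003]]
force: [0.1, -0.3, -1.3]
finger_gap: 0.0296
tool_pos: [0.6374, -0.0111, 0.0151]
force: [0.1, -0.7, -1.1]
tool_pos: [0.6372, -0.0111, 0.0128]
force: [-0.4, 0.5, -0.8]
```

```bash
for i in 1; do python3 -m inch '[[[0,0.002,0,0,0,0,1],[0,0.002,0,0,0,0,1]]]' | egrep 'pos|force';python3 -m inch '[[[0,0.002,0,0,0,0,1],[0,0.002,0,0,0,0,1]]]' | egrep 'pos|force'; python3 -m inch '[[[0,0.002,0,0,0,0,1],[0,0.002,0,0,0,0,1]]]' | egrep 'pos|force'; done
```

```text
tool_pos: [0.637, -0.0112, 0.0105]
force: [-0.8, -0.1, -0.8]
tool_pos: [0.6373, -0.0111, 0.01]
force: [-4.3, 1.1, 9.8]
tool_pos: [0.6373, -0.0111, 0.0099]
force: [-6.3, 1.5, 14.0]
```

```bash
python3 -m inch '[[[0,-0.001,0,0,0,0,0],[0,-0.001,0,0,0,0,-0.3],[0,-0.001,0,0,0,0,-0.3],[0,-0.001,0,0,0,0,-0.3],[0,-0.001,0,0,0,0,-0.3]]]' | egrep 'force|gap';python3 -m inch '[[[0,-0.02,0,0,0,0,-0.3],[0,-0.05,0,0,0,0,-0.3],[0,-0.08,0,0,0,0,-0.3],[0,-0.08,0,0,0,0,-0.3]]]' | egrep 'pos|force|gap'; python3 go.py .455 .092 .08 177
```

```text
force: [-0.0, -0.1, 0.9]
finger_gap: 0.0549
tool_pos: [0.6419, -0.0105, 0.0968]
force: [1.6, -0.4, 1.5]
finger_gap: 0.057
t9.05 pos [ 0.6419 -0.0105  0.0968] yaw 175.6 gap 0.057 | shift [ 0.1942  0.0169 -0.0878] turn [-0.0028 -0.0247  0.0019]
```

```bash
python3 -m inch '[[[0.036,0,-0.016,0,0,0,-0.3],[0.074,0,-0.033,0,0,0,-0.3],[0.112,0,-0.05,0,-0.02,0,-0.3],[0.15,0,-0.067,0,-0.02,0,-0.3],[0.185,0.01,-0.084,0,-0.02,0,-0.3]]]' | egrep 'gap'; python3 -m inch '[[[0.008,0,-0.003,0,0,0,-0.3],[0.008,0,-0.003,0,0,0,-0.3],[0.008,0,-0.003,0,0,0,-0.3]]]' | egrep 'gap'; python3 go.py .455 .092 .005 177; python3 -c "
from h import *
s=get_image('scene');t=get_image('top')
a=s['image'][110:210,230:330,::-1];b=t['image'][150:250,230:340,::-1]
cv2.imwrite('pics/f1.png',np.hstack([cv2.resize(a,(380,380)),cv2.resize(b,(418,380))]))"
```

```text
finger_gap: 0.057
finger_gap: 0.0569
t9.72 pos [0.4555 0.0923 0.0883] yaw 176.8 gap 0.057 | shift [0.0006 0.0833 0.0003] turn [-0.0008 -0.0029 -0.0015]
```

View pics/f1.png

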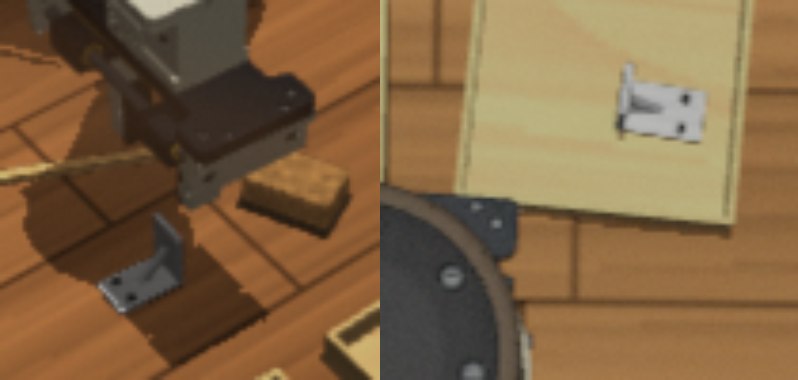

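```bash
python3 -m inch '[[[0,0.03,0,0,0,0,-0.3],[0,0.06,0,0,0,0,-0.3],[0,0.078,0,0,0,0,-0.3],[0,0.083,0,0,0,0,-0.3],[0,0.083,0,0,0,0,-0.3]]]' | egrep 'pos|force'; python3 -m inch '[[[0,0,0,0,0,0,0.3],[0,0,0,0,0,0,1],[0,0,0,0,0,0,1],[0,0,0,0,0,0,1],[0,0,0,0,0,0,1]]]' 40| egrep 'gap|force';python3 -m inch '[[[0,0,0,0,0,0,1],[0,0,0,0,0,0,1],[0,0,0,0,0,0,1],[0,0,0,0,0,0,1],[0,0,0,0,0,0,1]]]' 40| egrep 'gap|force|pos'; python3 -m inch '[[[0,-0.02,0,0,0,0,1],[0,-0.06,0,0,0,0,1],[0,-0.1,0,0,0,0,1],[0,-0.1,0,0,0,0,1],[0,-0.1,0,0,0,0,1]]]' 40 |egrep 'gap|force|pos'; python3 go.py .643 .0565 .10 176
```

```text
tool_pos: [0.4563, 0.0907, 0.0036]
force: [-0.2, 1.2, 0.1]
force: [-0.8, -0.1, 4.2]
finger_gap: 0.0296
tool_pos: [0.4567, 0.091, 0.0044]
force: [-0.2, -0.5, 0.1]
finger_gap: 0.0295
tool_pos: [0.4581, 0.0922, 0.1067]
force: [-0.1, 0.7, -1.7]
finger_gap: 0.0289
t11.48 pos [0.4581 0.0922 0.1067] yaw 176.7 gap 0.029 | shift [-0.1866  0.0074  0.0249] turn [ 0.0009  0.0115 -0.0039]
```

```bash
python3 -m inch '[[[-0.036,0,0.005,0,0,0,1],[-0.074,0,0.01,0,0,0,1],[-0.112,0,0.015,0,0,0,1],[-0.15,0,0.02,0,0.01,0,1],[-0.187,0,0.025,0,0.01,0,1]]]' | egrep 'gap'; python3 -m inch '[[[0,0,0,0,0,0,1],[0,0,0,0,0,0,1],[0,0,0,0,0,0,1]]]' | egrep 'gap'; python3 go.py .643 .0565 .016 176
```

```text
finger_gap: 0.0293
finger_gap: 0.0293
t12.15 pos [0.6428 0.0549 0.1029] yaw 176.0 gap 0.029 | shift [-0.0004  0.0869 -0.0017] turn [-0.0013 -0.0003  0.0027]
```

```bash
python3 -m inch '[[[0,0.03,0,0,0,0,1],[0,0.06,-0.002,0,0,0,1],[0,0.08,-0.002,0,0,0,1],[0,0.087,-0.002,0,0,0,1],[0,0.087,-0.002,0,0,0,1]]]' | egrep 'pos|force';  python3 -m inch '[[[0,0.004,0,0,0,0,1],[0,0.004,0,0,0,0,1]]]' | egrep 'pos|force'; python3 -m inch '[[[0,0.003,0,0,0,0,1],[0,0.003,0,0,0,0,1]]]' | egrep 'pos|force';python3 -m inch '[[[0,0.002,0,0,0,0,1],[0,0.002,0,0,0,0,1]]]' | egrep 'pos|force'
```

```text
tool_pos: [0.6403, 0.0567, 0.014]
force: [-0.3, 0.6, -0.8]
tool_pos: [0.6403, 0.0571, 0.0108]
force: [1.0, -0.2, -0.5]
tool_pos: [0.6407, 0.0573, 0.0087]
force: [-0.1, 0.1, -0.9]
tool_pos: [0.6409, 0.0574, 0.0084]
force: [-3.9, 1.5, 9.1]
```

```bash
python3 -m inch '[[[0,-0.001,0,0,0,0,0],[0,-0.001,0,0,0,0,-0.3],[0,-0.001,0,0,0,0,-0.3],[0,-0.001,0,0,0,0,-0.3],[0,-0.001,0,0,0,0,-0.3]]]' | egrep 'force|gap';python3 -m inch '[[[0,-0.02,0,0,0,0,-0.3],[0,-0.05,0,0,0,0,-0.3],[0,-0.08,0,0,0,0,-0.3],[0,-0.08,0,0,0,0,-0.3]]]' | egrep 'pos|force|gap'; python3 go.py .448 -.0625 .085 180
```

```text
force: [0.1, -0.1, 0.6]
finger_gap: 0.0551
tool_pos: [0.6449, 0.0582, 0.0956]
force: [1.2, 0.4, 0.7]
finger_gap: 0.0566
t13.82 pos [0.6449 0.0582 0.0956] yaw 176.1 gap 0.057 | shift [0.1884 0.0095 0.1337] turn [ 0.0004 -0.0673 -0.0052]
```

```bash
python3 -m inch '[[[0.03,0,0.021,0,-0.02,0,-0.3],[0.062,0,0.044,0,-0.03,0,-0.3],[0.094,0,0.067,0,-0.05,0,-0.3],[0.126,0,0.09,0,-0.06,0,-0.3],[0.156,0,0.112,0,-0.067,0,-0.3]]]' | egrep 'gap'; python3 -m inch '[[[0.03,0,0.022,0,0,0,-0.3],[0.03,0,0.022,0,0,0,-0.3],[0.03,0,0.022,0,0,0,-0.3]]]' | egrep 'gap'; python3 go.py .448 -.0625 .006 180; python3 -c "
from h import *
s=get_image('scene');t=get_image('top')
a=s['image'][140:240,180:280,::-1];b=t['image'][150:250,230:340,::-1]
cv2.imwrite('pics/f2.png',np.hstack([cv2.resize(a,(380,380)),cv2.resize(b,(418,380))]))"
```

```text
finger_gap: 0.0569
finger_gap: 0.0569
t14.48 pos [ 0.4483 -0.0669  0.0945] yaw 179.9 gap 0.057 | shift [ 0.0008  0.0885 -0.0044] turn [ 0.0006 -0.001  -0.0057]
```

View pics/f2.png

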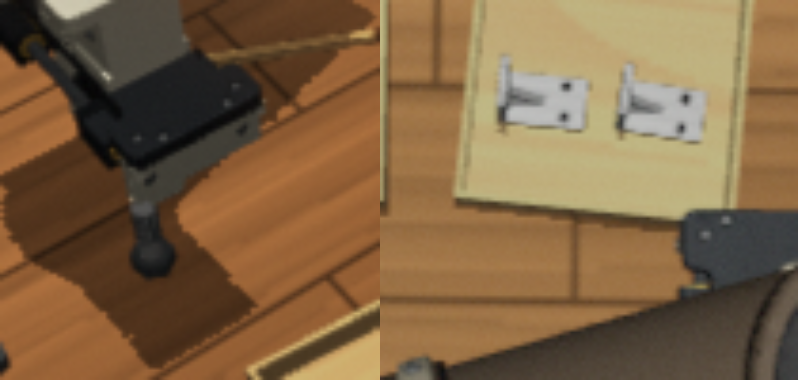

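```bash
python3 -m inch '[[[0,0.03,-0.003,0,0,0,-0.3],[0,0.06,-0.003,0,0,0,-0.3],[0,0.08,-0.003,0,0,0,-0.3],[0,0.086,-0.003,0,0,0,-0.3],[0,0.086,-0.003,0,0,0,-0.3]]]' | egrep 'pos|force'; python3 -m inch '[[[0,0,0,0,0,0,0.3],[0,0,0,0,0,0,1],[0,0,0,0,0,0,1],[0,0,0,0,0,0,1],[0,0,0,0,0,0,1]]]' 30| egrep 'gap|force';python3 -m inch '[[[0,0,0,0,0,0,1],[0,0,0,0,0,0,1],[0,0,0,0,0,0,1],[0,0,0,0,0,0,1],[0,0,0,0,0,0,1]]]' 40| egrep 'gap|force|pos'; python3 -m inch '[[[0,-0.02,0,0,0,0,1],[0,-0.06,0,0,0,0,1],[0,-0.1,0,0,0,0,1],[0,-0.1,0,0,0,0,1],[0,-0.1,0,0,0,0,1]]]' |egrep 'gap|force|pos'; python3 go.py .637 -.24 .10 180
```

```text
tool_pos: [0.4508, -0.0627, 0.007]
force: [-0.6, -0.3, 0.6]
force: [0.3, -0.8, 0.0]
finger_gap: 0.0289
tool_pos: [0.4514, -0.0625, 0.0082]
force: [-2.3, 1.3, 6.3]
finger_gap: 0.0154
tool_pos: [0.4526, -0.062, 0.1104]
force: [-0.4, 0.4, -1.1]
finger_gap: 0.0151
t16.25 pos [ 0.4526 -0.062   0.1104] yaw 180.1 gap 0.015 | shift [-0.1841  0.0121  0.1782] turn [ 0.0013  0.0012 -0.0101]
```

```bash
python3 -m inch '[[[-0.027,0,0.026,0,0,0,1],[-0.055,0,0.053,0,0,0,1],[-0.083,0,0.08,0,0,0,1],[-0.111,0,0.107,0,0,0,1],[-0.139,0,0.134,0,0,0,1]]]' | egrep 'gap'; python3 -m inch '[[[-0.025,0,0.025,0,0,0,1],[-0.043,0,0.042,0,0,0,1],[-0.043,0,0.042,0,0,0,1],[-0.043,0,0.042,0,0,0,1]]]' | egrep 'gap'; python3 go.py .637 -.24 .020 180
```

```text
finger_gap: 0.0155
finger_gap: 0.0153
t17.00 pos [ 0.634  -0.24    0.1065] yaw 179.9 gap 0.015 | shift [-0.0027  0.0865  0.0002] turn [ 0.0027 -0.0011 -0.0029]
```

```bash
python3 -m inch '[[[0,0.03,0,0,0,0,1],[0,0.06,0,0,0,0,1],[-0.002,0.08,0,0,0,0,1],[-0.002,0.087,0,0,0,0,1],[-0.002,0.087,0,0,0,0,1]]]' | egrep 'pos|force';  python3 -m inch '[[[0,0.004,0,0,0,0,1],[0,0.004,0,0,0,0,1]]]' | egrep 'pos|force'; python3 -m inch '[[[0,0.002,0,0,0,0,1],[0,0.002,0,0,0,0,1]]]' | egrep 'pos|force';python3 -m inch '[[[0,0.002,0,0,0,0,1],[0,0.002,0,0,0,0,1]]]' | egrep 'pos|force'
```

```text
tool_pos: [0.6339, -0.2388, 0.0167]
force: [-1.3, -0.5, -0.3]
tool_pos: [0.6338, -0.2384, 0.0131]
force: [0.1, 0.8, -2.4]
tool_pos: [0.6345, -0.2383, 0.0124]
force: [0.1, -0.3, -1.2]
tool_pos: [0.6346, -0.2383, 0.0123]
force: [-3.8, 2.4, 7.8]
```

```bash
python3 -m inch '[[[0,0,0,0,0,0,0.4],[0,0,0,0,0,0,0],[0,0,0,0,0,0,-0.3],[0,0,0,0,0,0,-0.3],[0,0,0,0,0,0,-0.3]]]' | egrep 'force|gap';python3 -m inch '[[[0,-0.02,0,0,0,0,-0.3],[0,-0.05,0,0,0,0,-0.3],[0,-0.085,0,0,0,0,-0.3],[0,-0.085,0,0,0,0,-0.3]]]' | egrep 'pos|force|gap'; python3 go.py .453 -.185 .09 180
```

```text
force: [0.0, 0.4, 0.3]
finger_gap: 0.0429
tool_pos: [0.6387, -0.2399, 0.1047]
force: [1.2, -0.8, 1.3]
finger_gap: 0.0567
t18.67 pos [ 0.6387 -0.2399  0.1047] yaw 180.1 gap 0.057 | shift [ 0.1857  0.0127 -0.0552] turn [-0.      0.0016 -0.0108]
```

```bash
python3 -m inch '[[[0.037,0,-0.011,0,0,0,-0.3],[0.075,0,-0.022,0,0,0,-0.3],[0.113,0,-0.033,0,0,0,-0.3],[0.15,0,-0.044,0,0,0,-0.3],[0.183,0,-0.054,0,0,0,-0.3]]]' | egrep 'gap'; python3 -m inch '[[[0.002,0,0,0,0,0,-0.3],[0.002,0,0,0,0,0,-0.3],[0.002,0,0,0,0,0,-0.3]]]' | egrep 'gap'; python3 go.py .453 -.185 .006 180; python3 -c "
from h import *
s=get_image('scene');t=get_image('top')
a=s['image'][170:320,120:270,::-1];b=t['image'][110:270,330:470,::-1]
cv2.imwrite('pics/f3.png',np.hstack([cv2.resize(a,(400,400)),cv2.resize(b,(350,400))]))"
```

```text
finger_gap: 0.0568
finger_gap: 0.0569
t19.33 pos [ 0.4521 -0.1859  0.103 ] yaw 180.1 gap 0.057 | shift [ 0.0003  0.097  -0.0009] turn [-0.0002  0.0019 -0.0124]
```

View pics/f3.png

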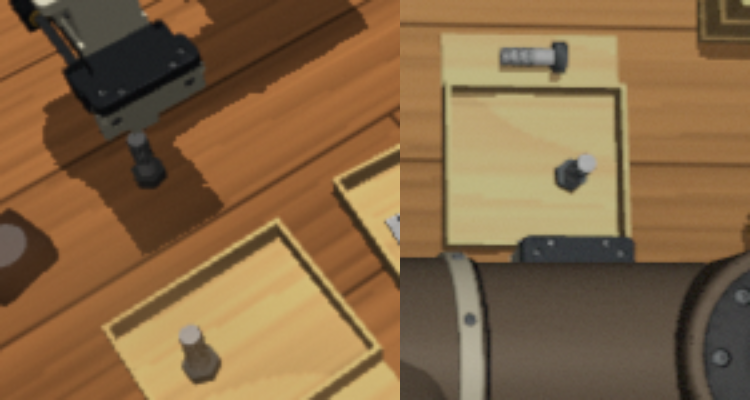

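```bash
python3 -m inch '[[[0,0.03,0,0,0,-0.012,-0.3],[0,0.06,0,0,0,-0.012,-0.3],[0,0.085,0,0,0,-0.012,-0.3],[0,0.095,0,0,0,-0.012,-0.3],[0,0.095,0,0,0,-0.012,-0.3]]]' | egrep 'pos|force'; python3 -m inch '[[[0,0,0,0,0,0,0.3],[0,0,0,0,0,0,1],[0,0,0,0,0,0,1],[0,0,0,0,0,0,1],[0,0,0,0,0,0,1]]]' 40| egrep 'gap|force';python3 -m inch '[[[0,0,0,0,0,0,1],[0,0,0,0,0,0,1],[0,0,0,0,0,0,1],[0,0,0,0,0,0,1],[0,0,0,0,0,0,1]]]' 40| egrep 'gap|force|pos'; python3 -m inch '[[[0,-0.02,0,0,0,0,1],[0,-0.06,0,0,0,0,1],[0,-0.1,0,0,0,0,1],[0,-0.1,0,0,0,0,1],[0,-0.1,0,0,0,0,1]]]' |egrep 'gap|force|pos'; python3 go.py .637 -.17 .11 180
```

```text
tool_pos: [0.4527, -0.1862, 0.0044]
force: [0.3, 0.2, 1.0]
force: [0.3, -0.5, -1.2]
finger_gap: 0.0293
tool_pos: [0.4537, -0.1862, 0.0057]
force: [-1.6, 0.2, 6.5]
finger_gap: 0.0153
tool_pos: [0.4557, -0.1862, 0.1082]
force: [-0.6, 0.5, -1.7]
finger_gap: 0.0151
t21.10 pos [ 0.4557 -0.1862  0.1082] yaw 180.1 gap 0.015 | shift [-0.1813 -0.0015 -0.016 ] turn [-0.0002  0.0012 -0.0019]
```

```bash
python3 -m inch '[[[-0.036,0,-0.003,0,0,0,1],[-0.073,0,-0.006,0,0,0,1],[-0.11,0,-0.009,0,0,0,1],[-0.147,0,-0.013,0,0,0,1],[-0.181,0,-0.016,0,0,0,1]]]' | egrep 'gap'; python3 -m inch '[[[0,0,0,0,0,0,1],[0,0,0,0,0,0,1],[0,0,0,0,0,0,1]]]' | egrep 'gap'; python3 go.py .637 -.17 .018 180
```

```text
finger_gap: 0.015
finger_gap: 0.0153
t21.77 pos [ 0.6364 -0.1694  0.1046] yaw 180.0 gap 0.015 | shift [-0.0009  0.0866  0.0006] turn [0.0005 0.0008 0.004 ]
```

```bash
python3 -m inch '[[[0,0.03,0,0,0,0,1],[0,0.06,0,0,0,0,1],[0,0.08,0,0,0,0,1],[0,0.087,0,0,0,0,1],[0,0.087,0,0,0,0,1]]]' | egrep 'pos|force';  python3 -m inch '[[[0,0.004,0,0,0,0,1],[0,0.004,0,0,0,0,1]]]' | egrep 'pos|force'; python3 -m inch '[[[0,0.002,0,0,0,0,1],[0,0.002,0,0,0,0,1]]]' | egrep 'pos|force';python3 -m inch '[[[0,0.002,0,0,0,0,1],[0,0.002,0,0,0,0,1]]]' | egrep 'pos|force'
```

```text
tool_pos: [0.6336, -0.1695, 0.0157]
force: [0.3, 0.2, 0.5]
tool_pos: [0.6336, -0.1696, 0.0124]
force: [-0.1, 0.3, -0.9]
tool_pos: [0.6342, -0.1696, 0.0115]
force: [-0.5, -0.4, -0.8]
tool_pos: [0.6345, -0.1696, 0.01]
force: [0.0, 0.9, -0.5]
```

```bash
python3 -m inch '[[[0,0.0015,0,0,0,0,1],[0,0.0015,0,0,0,0,1]]]' | egrep 'pos|force'; python3 -m inch '[[[0,0,0,0,0,0,0.4],[0,0,0,0,0,0,0],[0,0,0,0,0,0,-0.3],[0,0,0,0,0,0,-0.3],[0,0,0,0,0,0,-0.3]]]' | egrep 'force|gap';python3 -m inch '[[[0,-0.02,0,0,0,0,-0.3],[0,-0.05,0,0,0,0,-0.3],[0,-0.085,0,0,0,0,-0.3],[0,-0.085,0,0,0,0,-0.3]]]' | egrep 'pos|force|gap'; python3 go.py .555 .383 .09 180
```

```text
tool_pos: [0.6346, -0.1697, 0.0098]
force: [-3.5, 1.5, 9.2]
force: [0.1, 0.4, -0.6]
finger_gap: 0.043
tool_pos: [0.6391, -0.1704, 0.1018]
force: [1.4, -0.7, 1.7]
finger_gap: 0.0569
t23.60 pos [ 0.6391 -0.1704  0.1018] yaw 180.1 gap 0.057 | shift [ 0.083   0.0105 -0.5536] turn [-0.0016  0.0021 -0.0056]
```

```bash
python3 -m inch '[[[0.006,0,-0.038,0,0,0,-0.7],[0.012,0,-0.078,0,0,0,-0.7],[0.018,0,-0.118,0,0,0,-0.7],[0.024,0,-0.158,0,0,0,-0.7],[0.03,0,-0.198,0,0,0,-0.7]]]' | egrep 'gap'; python3 -m inch '[[[0.006,0,-0.038,0,0,0,-0.7],[0.012,0,-0.078,0,0,0,-0.7],[0.018,0,-0.118,0,0,0,-0.7],[0.024,0,-0.158,0,0,0,-0.7],[0.03,0,-0.198,0,0,0,-0.7]]]' | egrep 'gap'; python3 -m inch '[[[0.006,0,-0.038,0,0,0,-0.7],[0.012,0,-0.078,0,0,0,-0.7],[0.018,0,-0.118,0,0,0,-0.7],[0.023,0,-0.157,0,0,0,-0.7],[0.023,0,-0.157,0,0,0,-0.7]]]' | egrep 'gap|pos|force'; python3 go.py .555 .383 .06 180
```

```text
finger_gap: 0.0737
finger_gap: 0.0743
tool_pos: [0.5534, 0.3926, 0.1002]
force: [1.5, -0.4, 0.6]
finger_gap: 0.0745
t24.85 pos [0.5534 0.3926 0.1002] yaw 180.4 gap 0.074 | shift [-0.0013  0.0402  0.0096] turn [ 0.0003  0.0065 -0.008 ]
```

```bash
python3 -m inch '[[[-0.001,0.03,0.008,0,0,-0.008,-0.7],[-0.001,0.06,0.008,0,0,-0.008,-0.7],[-0.001,0.07,0.008,0,0,-0.008,-0.7],[-0.001,0.07,0.008,0,0,-0.008,-0.7],[-0.001,0.07,0.008,0,0,-0.008,-0.7]]]' | egrep 'gap|pos|force'; python3 go.py .555 .383 -.008 180; python3 -c "
from h import *
s=get_image('scene');t=get_image('top')
a=s['image'][100:180,340:420,::-1];b=t['image'][100:240,330:470,::-1]
cv2.imwrite('pics/f4.png',np.hstack([cv2.resize(a,(400,400)),cv2.resize(b,(400,400))]))"
```

```text
tool_pos: [0.5552, 0.3844, 0.0303]
force: [0.1, 0.1, -0.2]
finger_gap: 0.0742
t25.27 pos [0.5552 0.3844 0.0303] yaw 180.4 gap 0.074 | shift [0.0002 0.0383 0.0014] turn [-0.0007  0.0066  0.0002]
```

View pics/f4.png

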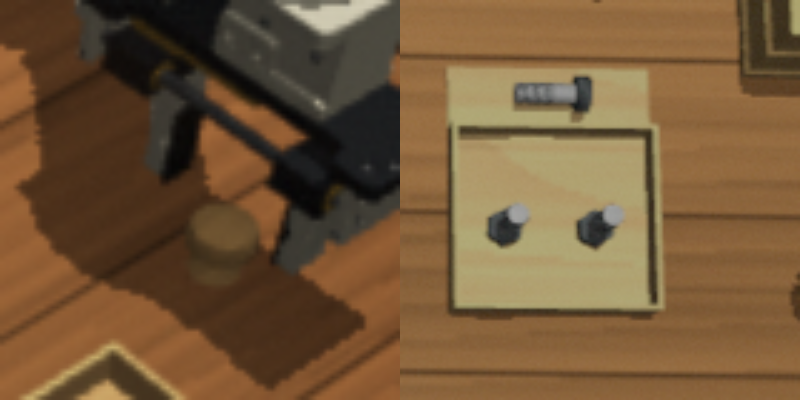

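```bash
python3 -m inch '[[[0,0.015,0,0,0,0,-0.7],[0,0.03,0.001,0,0,0,-0.7],[0,0.034,0.001,0,0,0,-0.7],[0,0.037,0.001,0,0,0,-0.7],[0,0.037,0.001,0,0,0,-0.7]]]' | egrep 'pos|force'; python3 -m inch '[[[0,0,0,0,0,0,0.1],[0,0,0,0,0,0,0.2],[0,0,0,0,0,0,1],[0,0,0,0,0,0,1],[0,0,0,0,0,0,1]]]' 25| egrep 'gap|force';python3 -m inch '[[[0,0,0,0,0,0,1],[0,0,0,0,0,0,1],[0,0,0,0,0,0,1],[0,0,0,0,0,0,1],[0,0,0,0,0,0,1]]]' 25| egrep 'gap|force|pos'; python3 -m inch '[[[0,-0.02,0,0,0,0,1],[0,-0.06,0,0,0,0,1],[0,-0.1,0,0,0,0,1],[0,-0.1,0,0,0,0,1],[0,-0.1,0,0,0,0,1]]]' |egrep 'gap|force|pos'; python3 go.py .643 .204 .09 180
```

```text
tool_pos: [0.5565, 0.3846, -0.0043]
force: [-1.0, -0.8, 0.1]
force: [-0.6, 0.5, -0.2]
finger_gap: 0.0466
tool_pos: [0.5566, 0.3848, -0.0038]
force: [-1.1, -0.8, 1.8]
finger_gap: 0.038
tool_pos: [0.5577, 0.386, 0.0995]
force: [-0.4, -0.1, -0.5]
finger_gap: 0.038
t27.03 pos [0.5577 0.386  0.0995] yaw 180.4 gap 0.038 | shift [-0.084   0.0088  0.1826] turn [ 0.0072  0.007  -0.0071]
```

```bash
python3 -m inch '[[[-0.016,0,0.035,0,0,0,1],[-0.033,0,0.071,0,0,0,1],[-0.05,0,0.108,0,0,0,1],[-0.067,0,0.145,0,0,0,1],[-0.082,0,0.18,0,0,0,1]]]' | egrep 'gap'; python3 -m inch '[[[0,0,0.002,0,0,0,1],[0,0,0.002,0,0,0,1],[0,0,0.002,0,0,0,1]]]' | egrep 'gap'; python3 go.py .643 .204 .008 180
```

```text
finger_gap: 0.0377
finger_gap: 0.0379
t27.70 pos [0.6404 0.2018 0.0963] yaw 180.3 gap 0.038 | shift [-0.0023  0.0883 -0.0017] turn [ 0.0057  0.0057 -0.0039]
```

```bash
python3 -m inch '[[[0,0.03,0,0,0,0,1],[0,0.06,0,0,0,0,1],[0,0.08,0,0,0,0,1],[0,0.089,0,0,0,0,1],[0,0.089,0,0,0,0,1]]]' | egrep 'pos|force';  python3 -m inch '[[[0,0.004,0,0,0,0,1],[0,0.004,0,0,0,0,1]]]' | egrep 'pos|force'; python3 -m inch '[[[0,0.002,0,0,0,0,1],[0,0.002,0,0,0,0,1]]]' | egrep 'pos|force';python3 -m inch '[[[0,0.0015,0,0,0,0,1],[0,0.0015,0,0,0,0,1]]]' | egrep 'pos|force'
```

```text
tool_pos: [0.6388, 0.2028, 0.0045]
force: [0.0, -0.2, -0.9]
tool_pos: [0.6388, 0.2038, 0.0008]
force: [0.0, -0.7, -0.6]
tool_pos: [0.6395, 0.2045, 0.0002]
force: [-0.4, 0.7, 0.8]
tool_pos: [0.6399, 0.2047, 0.0001]
force: [-1.7, -1.2, 4.5]
```

```bash
python3 -m inch '[[[0,0,0,0,0,0,0.1],[0,0,0,0,0,0,-0.1],[0,0,0,0,0,0,-0.4],[0,0,0,0,0,0,-0.4],[0,0,0,0,0,0,-0.4]]]' | egrep 'force|gap';python3 -m inch '[[[0,-0.02,0,0,0,0,-0.4],[0,-0.05,0,0,0,0,-0.4],[0,-0.085,0,0,0,0,-0.4],[0,-0.12,0,0,0,0,-0.4],[0,-0.15,0,0,0,0,-0.4]]]' | egrep 'pos|force|gap';python3 -m inch '[[[0.03,0,-0.03,0,0,0,-0.4],[0.06,0,-0.06,0,0,0,-0.4],[0.09,0,-0.09,0,0,0,-0.4],[0.12,0,-0.12,0,0,0,-0.4],[0.15,0,-0.15,0,0,0,-0.4]]]' | egrep 'pos'; python3 -m inch '[[[0.02,0,-0.03,0,0,0,-0.4],[0.02,0,-0.06,0,0,0,-0.4],[0.02,0,-0.09,0,0,0,-0.4],[0.02,0,-0.09,0,0,0,-0.4],[0.02,0,-0.09,0,0,0,-0.4]]]' | egrep 'pos'; python3 -c "
from h import *
s=get_image('scene');t=get_image('top')
a=s['image'][120:380,110:420,::-1];b=t['image'][105:285,120:470,::-1]
a=cv2.resize(a,(380,319));b=cv2.resize(b,(700,360))[:,:]
c=np.zeros((600,700,3),np.uint8);c[:360]=cv2.resize(t['image'][105:285,120:470,::-1],(700,360),interpolation=cv2.INTER_CUBIC)
c[360:,:290]=cv2.resize(s['image'][120:380,110:420,::-1],(290,240));c[360:,300:700]=cv2.resize(s['image'][160:260,230:400,::-1],(400,240),interpolation=cv2.INTER_CUBIC)
cv2.imwrite('pics/g.png',c)"
```

```text
force: [-0.5, 0.7, 0.3]
finger_gap: 0.0588
tool_pos: [0.6397, 0.204, 0.1525]
force: [0.6, 0.8, 0.2]
finger_gap: 0.0612
tool_pos: [0.4895, 0.3509, 0.1528]
tool_pos: [0.4681, 0.4422, 0.1526]
```

View pics/g.png

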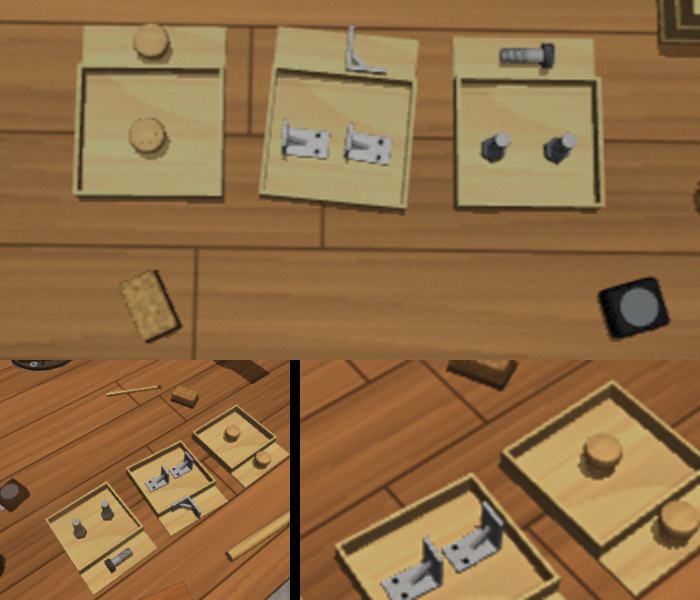

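The final picture shows both brackets at (305,142) and (368,147), both bolts at (495,147) and (560,147), and the knob at (147,135). Each stands upright inside its own tray. The sander at (150,305) and the tape at (635,308) are where they started.

```bash
python3 -m inch '[[[0,0,0,0,0,0,-0.4],[0,0,0,0,0,0,-0.4],[0,0,0,0,0,0,-0.4],[0,0,0,0,0,0,-0.4]]]' | egrep 'time|force'; python3 -c "
from rig import *
print(hand_in())"
```

```text
time: 30.72
force: [-0.4, 0.3, -0.4]
the job is handed in; nothing more can be done
None
```

I put both brackets, both bolts and the knob into their matching trays and handed the job in at about 31 s of the 131 s allowed.

- **Final check:** the last pictures, from both cameras, show every piece upright inside its own tray. The tape measure and sanding block look unmoved. The arm stands clear with almost no force on it. I judged this by eye and did not measure the final poses.
- **Placing:** each piece was lowered until I felt light contact with the tray floor (about 4 to 14 N), then released.
- **Disagreement:** the reported tool height was about 36 mm lower than the cameras showed. My first grasp of a bracket therefore closed on air above it, without disturbing it. I worked out the offset from the pictures and applied it to every later move, and the contact heights at the trays agreed with it to within about 1 mm.

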